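Send the arch model to the next station of the transfer slide

TASK

Two carriers stand at the loading ends of the two rail slides on the dental bench. Push the carrier that holds the horseshoe-shaped dental arch model along its rail until it clicks into the first station, where the pointers on its sides line up with the first pair of index pins (not the second pair). Leave the carrier with the round stone block where it is.

Things in the scene. Friction and masses are not known exactly. Their poses are not given: they have to be found in the camera images.
- arch_carrier (a joint): Travel (m) of the carrier with the horseshoe stone model: 0 at the loading (-y) end, growing along the rail's +y; 0.120 clicked in the first station, 0.220 in the second (not wanted), far stop 0.270. Aluminium deck 64 mm wide, 110 long, 8 thick; about 1.5 N of friction, stays where left; a sprung ball adds 4 to 6 N entering or leaving a station and holds it within 5 mm of the station.
- arch_tab (a point): Centre of the upright steel push tab across the rear (-y) end of the arch carrier: 40 mm wide (x), 10 thick (y), 46 tall; the deck's top is 23 mm below this point. y points along the rail in the direction of travel, z up. Free: 35 mm between tab and model (56 mm wide, 34 tall), and all that is behind the tab lies below the deck. Seated, it lies 50 mm behind (-y of) arch_station.
- arch_station (a point): Point on the arch carrier's rail: centre line, top of its base strip (100 mm wide, 420 long), half-way between the first pair of index pins (dark steel, 8 mm diameter, 28 tall, 45 mm to either side). The deck's middle, marked by a small dark pointer on each side, stands over it when seated. y is the direction of travel. The second pair of pins stands 100 mm further on.
- block_tab (a point): Centre of the same push tab on the other carrier, which holds a plain round stone block 54 mm in diameter and 30 mm tall, on the parallel rail 120 mm to one side or the other of the first. To be left alone.

How it is judged:
At the end, for the whole second after the job is handed in: The arch carrier rests in the first station: its travel is 0.120 m within 10 mm and it stands still; the block carrier is within 10 mm of where it started (value of joint arch_carrier between 0.11 and 0.13 m and velocity of joint arch_carrier between -0.01 and 0.01 m/s and distance of block_tab from where it was at the start of the episode below 0.01 m); the robot touches nothing.
It fails at once if the carrier with the round block is pushed more than 10 mm (distance of block_tab from where it was at the start of the episode above 0.01 m).
It also fails if it takes over 29 s, if anything falls off the work surface, if the arm or the gripper's body presses on something with over 40 N, if the wrist force passes 120 N, or if a joint passes its speed limit or range.

ROBOT

A 7-joint arm with a two-finger parallel gripper is mounted at the origin on the work surface. World frame = base frame: x ahead of the robot, y to its left, z up, the work surface at z = 0. Lengths are in m, angles in rad, forces in N, time in s.
With the tool pointing down it reaches from about 0.4 to 0.875 m from the base axis. Payload 19.3 kg.
Tool frame: the origin (TCP) lies on the centre line of the jaws, within the pads' length; the fingertips stand 14 mm ahead of it and the grasp point (between the pads) lies 5 mm behind it; x points along the fingers, y is the direction in which the jaws open and shut, and the axes are right-handed (so a half turn about x gives the same grasp; the last joint's range is limited). The gripper opens to 85 mm and grips with 20 to 120 N. Pads are 22 mm wide; open, the fingers measure 114 mm over their backs; the gripper's body (76 mm by 85 mm) begins 54 mm behind the grasp point. The pads swing forward as they close: fully open they stand 13 mm farther back than shut.
Start: joints at [-0.07, 0.521, -0.036, 1.599, 0.021, 1.021, -0.113], TCP at [0.625, -0, 0.209] pointing down, gripper open.
Joint ranges: [-2.91, 2.91], [-0.3, 2.13], [-1.5, 1.42], [0.17, 2.43], [-1.26, 4.41], [0.16, 1.93], [-2.52, 2.52]. Speed limits (rad/s): [1.89, 1.89, 2.39, 2.39, 3.01, 3.01, 3.01].

INTERFACE

Orientations are given as [roll, pitch, yaw] about the fixed x, y, z axes, in that order (R = Rz(yaw) Ry(pitch) Rx(roll)).
In Python, from workcell import monitor, optics, bot gives the robot as it stands.
- The arm moves only by the tool arm_command, never from a script. Its arguments are lists of equal length, an entry for each row: "delta_pos": the shift along the tool's x, y, z as a fraction of full scale, a list of three; "rotation": the turn, a rotation vector about the tool's x, y, z as a fraction of full scale, a list of three. In form: {"delta_pos": [[dx, dy, dz], ...], "rotation": [[wx, wy, wz], ...]}. A call has 1 to 10 rows; each row shifts and turns the pose as measured when the row begins, along the tool's axes as they then stand; what a row does not reach is not made up. Full scale, the value 1, is 30 mm for a shift and 6 degrees for a turn. A row lasts 1/10 s, in which the tool goes at most 50 mm and 8.59 degrees, less where a joint would pass 70% of its speed; a pose out of reach is approached as far as the arm can. A call with a number of a shift or a turn outside -1 to 1 is refused whole. A call with a gripper value outside its range is refused whole. "gripper" is the closure, from -1 (fully open) to 1 (shut), so that 0 is half open, set as the call begins (left out, the last holds). The fingers move at their own pace and stop on an object; "grip_force" is the grip in N (left out, the last holds). Time passes only in rows, so rows that do not move let the fingers close. It gives the time, the measured TCP pose, the force and the opening at its end, in the units of the state.
- monitor.observe(): the state, without advancing time (a new reading comes with each control period).
- optics.grab_frame(name): name is "scene" or "side" or "wrist"; returns the picture (480x640x3 uint8, red, green, blue); there is no depth.
- optics.camera_params(name): a dict with "fx", "fy", "cx", "cy" (pixels), "dist_coeffs" ([k1, k2, p1, p2, k3] as OpenCV has them; the pictures are not rectified), "origin" and "rotation" of the camera in the world. Camera axes: x right, y down, z forward; pixel columns grow to the right and rows downward; lengths in m; the calibration is good to about 2 mm. A picture is of the moment at which its call begins: read the wrist's pose just before it. camera_params takes no time and is no camera call; for the wrist camera it gives the pose at the moment of the call.
- bot.job_done(): hands the job in, once; it reports no verdict.
The state is a dict: "clock": time; "qpos": joint angles; "qd": joint speeds; "joint_efforts": joint torques, N m; "position": TCP position; "tool_rot": TCP orientation; "force": force on the tool from outside, world axes, zero at the start; "moment": the same for the moment, N m; "grip_width": finger opening in m.
Only numpy, scipy, OpenCV 4.12 (cv2) and the standard library are available. Lean on these libraries where they do the work, as an engineer would, in place of code of your own. Each camera call takes 0.05 s, during which the arm holds its last target. There are 200 camera calls.

## Working session

There is one attempt and no reset: what is moved stays moved. The work goes in short steps, Python scripts to look and compute and a tool call to move; the robot and the scene stay as the last step left them, time stands still between calls to the robot, and variables do not carry over. Pictures are saved under pics/ and viewed, about 8 in all and at most 12, crops included, and the job is handed in when it is done.

Besides the shell and the picture viewer there is one more tool, called as name(argument=value, ...) on one line, values as JSON. arm_command: Moves the arm, as the interface text tells. Its arguments: {"type":"object","properties":{"delta_pos":{"type":"array","items":{"type":"array","items":{"type":"number"}}},"rotation":{"type":"array","items":{"type":"array","items":{"type":"number"}}},"gripper":{"type":"number"},"grip_force":{"type":"number"}},"required":["delta_pos","rotation"]}

```bash
mkdir -p pics; cat > h.py <<'E'
import numpy as np, cv2
from workcell import monitor, optics, bot
def snap(c,f):
    im=optics.grab_frame(c); cv2.imwrite('pics/'+f,im[:,:,::-1]); return im
def cam(c):
    p=optics.camera_params(c); K=np.array([[p['fx'],0,p['cx']],[0,p['fy'],p['cy']],[0,0,1.]])
    return K,np.array(p['dist_coeffs'],float),np.array(p['origin']),np.array(p['rotation'])
def ray(c,uv):
    K,d,o,R=cam(c); q=cv2.undistortPoints(np.array([[uv]],float),K,d)[0,0]
    return o,R@np.array([q[0],q[1],1])
def onz(c,uv,z):
    o,v=ray(c,uv); return o+v*(z-o[2])/v[2]
def proj(c,P):
    K,d,o,R=cam(c); Pc=(np.atleast_2d(P)-o)@R
    return cv2.projectPoints(Pc,np.zeros(3),np.zeros(3),K,d)[0][:,0]
E
python3 - <<'E'
from h import *
snap('scene','a.png');snap('side','b.png')
s=monitor.observe();print(s)
for c in('scene','side'):print(optics.camera_params(c))
E
```

```text
{'clock': 0.1, 'qpos': array([-0.07018271,  0.52195958, -0.03634714,  1.59990575,  0.02116477,
        1.02110844, -0.11279127]), 'qd': array([ 2.08486644e-04,  2.01929076e-05, -2.22035813e-03, -1.89613626e-03,
        5.95611688e-04, -1.10164132e-03,  1.19306785e-03]), 'joint_efforts': array([ 6.00351588e-03, -9.28489351e+01,  1.98515877e+00, -3.70530617e+01,
        1.82421418e-02,  5.33716375e-03, -2.83208755e-05]), 'position': array([ 6.24693059e-01, -2.24384360e-05,  2.08196052e-01]), 'tool_rot': array([-1.54163918,  1.56979804, -3.11245719]), 'force': array([0.16794852, 0.0087221 , 0.83107801]), 'moment': array([-0.0363302 ,  0.00077325, -0.03065201]), 'grip_width': 0.08589392546403882}
{'fx': 568.8186603022355, 'fy': 568.8186603022355, 'cx': 315.74625547058724, 'cy': 232.5761622682811, 'dist_coeffs': array([-0.17327925,  0.        ,  0.        ,  0.        ,  0.        ]), 'origin': array([ 0.97480706, -0.29211913,  0.58261824]), 'rotation': array([-2.38031969,  0.01846401,  0.96582974])}
{'fx': 469.544122308283, 'fy': 469.544122308283, 'cx': 319.38628928858395, 'cy': 233.2115399533856, 'dist_coeffs': array([0.00054808, 0.        , 0.        , 0.        , 0.        ]), 'origin': array([ 0.41531227, -0.4814864 ,  0.52682164]), 'rotation': array([-2.3432972 ,  0.0124269 , -0.33459848])}
```

View pics/a.png

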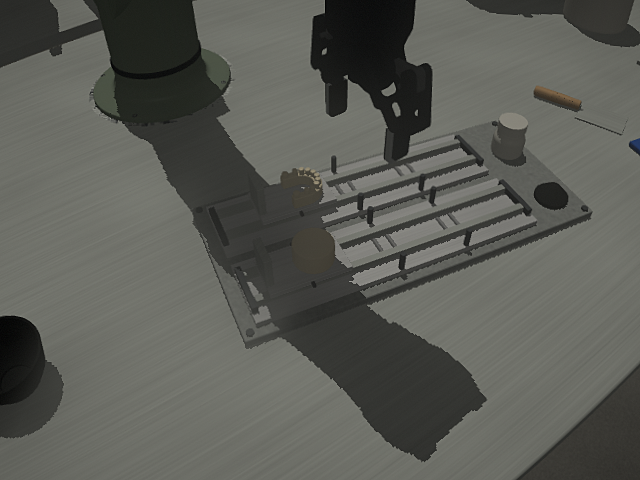

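View pics/b.png

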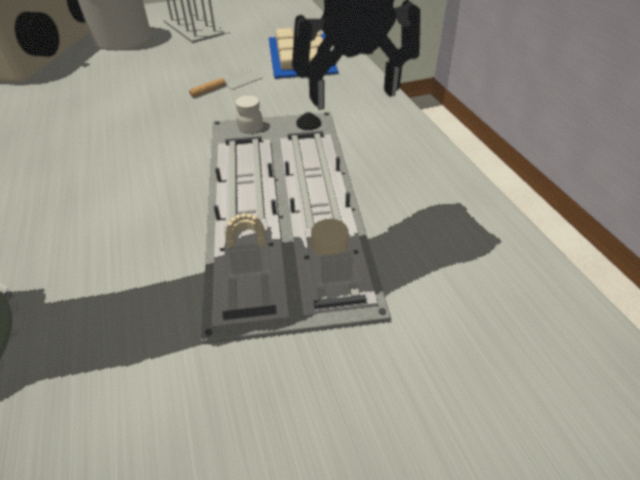

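The arch carrier is on the rail nearer the robot base: horseshoe at about (300,185) in scene and (245,230) in side. The round block is at (313,250) in scene and (330,237) in side. I'll enlarge and brighten the shadowed area.

```bash
sed -i "s/^def cam/from scipy.spatial.transform import Rotation as Ro\ndef cam/; s/np.array(p\['rotation'\])$/Ro.from_euler('xyz',p['rotation']).as_matrix()/" h.py
python3 - <<'E'
from h import *
a=cv2.imread('pics/a.png')[130:330,180:440];b=cv2.imread('pics/b.png')[180:340,190:400]
g=lambda i:(255*(i/255.)**.5).astype('uint8')
cv2.imwrite('pics/a2.png',cv2.resize(g(a),None,fx=3,fy=3,interpolation=2))
cv2.imwrite('pics/b2.png',cv2.resize(g(b),None,fx=3.5,fy=3.5,interpolation=2))
for c in('scene','side'):print(proj(c,monitor.observe()['position']))
E
```

```text
[[362.38379415 163.62329414]]
[[353.69588387 125.00497626]]
```

View pics/a2.png

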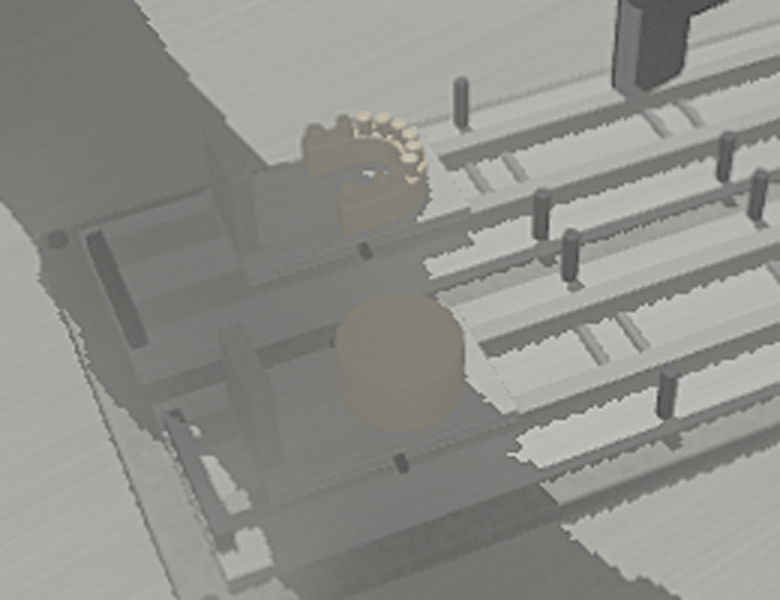

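View pics/b2.png

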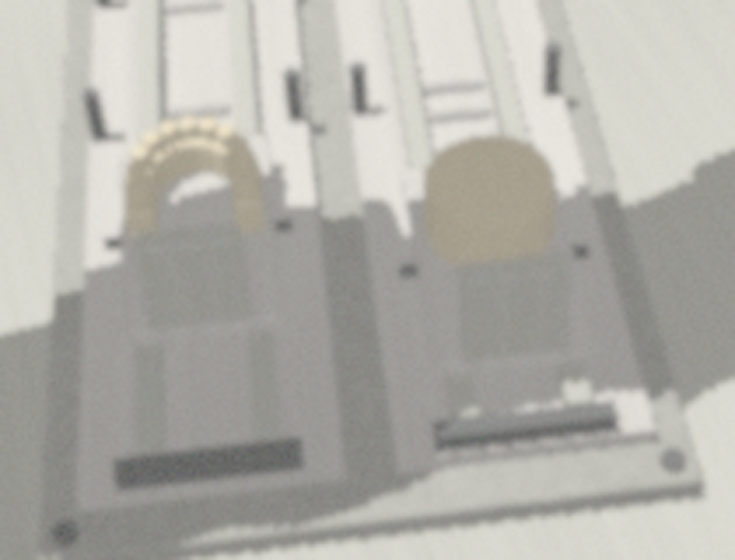

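Arch rail pins and tab are visible in both crops. I'm triangulating the pin tops and bases and the tab top corners.

```bash
python3 - <<'E'
from h import *
A=lambda u,v:(180+u/3,130+v/3)
B=lambda u,v:(190+u/3.5,180+v/3.5)
def tri(a,b):
    o1,d1=ray('scene',A(*a));o2,d2=ray('side',B(*b))
    t=np.linalg.lstsq(np.c_[d1,-d2],o2-o1,rcond=None)[0]
    p,q=o1+t[0]*d1,o2+t[1]*d2;return (p+q)/2,np.linalg.norm(p-q)
for n,a,b in [('pinL top',(461,80),(90,92)),('pinL base',(461,128),(98,137)),('pinR top',(541,192),(291,70)),('pinR base',(541,240),(297,118)),
 ('ptr R',(365,250),(283,225)),('tab top L',(205,140),(138,240)),('tab top R',(240,165),(243,228)),('tab bot R',(257,252),(252,318)),
 ('blk pinL top',(570,232),(357,66)),('blk pinR top',(668,374),(552,46)),('blk ptr R',(402,463),(580,251)),('plate L',(57,240),(65,532))]:
    p,e=tri(a,b);print(n,p.round(4),round(e,4))
E
```

```text
pinL top [0.4385 0.0986 0.048 ] 0.0028
pinL base [0.4382 0.0996 0.018 ] 0.0004
pinR top [0.5268 0.0804 0.0489] 0.0015
pinR base [0.5275 0.0814 0.0185] 0.0009
ptr R [ 5.002e-01 -2.000e-04  3.610e-02] 0.002
tab top L [ 0.4395 -0.0424  0.0856] 0.0048
tab top R [ 0.4757 -0.0477  0.0919] 0.0073
tab bot R [ 0.4747 -0.0437  0.0366] 0.0066
blk pinL top [0.5556 0.0743 0.0485] 0.0027
blk pinR top [0.6443 0.0571 0.0469] 0.0001
blk ptr R [ 0.6116 -0.0563  0.0357] 0.0016
plate L [ 0.3872 -0.1054  0.0139] 0.0014
```

```bash
cat > m.py <<'E'
from h import *
import sys
u=np.array([.2,.98,0]);u/=np.linalg.norm(u);x=np.array([u[1],-u[0],0]);st=np.array([.483,.090,0])
s=monitor.observe();R=Ro.from_euler('xyz',s['tool_rot']).as_matrix();p=s['position']
print('t',s['clock'],'p',p.round(4),'along',round((p-st)@u,4),'lat',round((p-st)@x,4),'F',s['force'].round(2),'w',s['grip_width']);print(R.round(3))
# desired: x down, y along +-rail x
c=[np.c_[[0,0,-1],k*x,np.cross([0,0,-1],k*x)] for k in(1,-1)]
rv=min([Ro.from_matrix(R.T@d).as_rotvec() for d in c],key=np.linalg.norm)
print('rot rows total (full-scale)',(np.degrees(rv)/6).round(2))
if len(sys.argv)>1:
    a,l,z=map(float,sys.argv[1:]);t=st+a*u+l*x;t[2]=z
    print('world',(t-p).round(4),'shift now',(R.T@(t-p)/.03).round(2),'after rot',((R@Ro.from_rotvec(rv).as_matrix()).T@(t-p)/.03).round(2))
E
python3 m.py -.18 0 .16
```

```text
t 0.1 p [ 0.6247 -0.      0.2082] along -0.0599 lat 0.1568 F [0.17 0.01 0.83] w 0.08589392546403882
[[-0.001  1.    -0.   ]
 [-0.    -0.    -1.   ]
 [-1.    -0.001  0.   ]]
rot rows total (full-scale) [1.92 0.   0.01]
world [-0.1777 -0.0863 -0.0482] shift now [ 1.61 -5.92  2.88] after rot [ 1.61 -5.23  4.  ]
```

arm_command(delta_pos=[[0,0,0],[0,0,0],[0,0,0],[0,-0.75,0.57],[0,-0.75,0.57],[0,-0.75,0.57],[0,-0.75,0.57],[0,-0.75,0.57],[0,-0.75,0.57],[0,-0.75,0.57]], rotation=[[0.64,0,0],[0.64,0,0],[0.64,0,0],[0,0,0],[0,0,0],[0,0,0],[0,0,0],[0,0,0],[0,0,0],[0,0,0]], gripper=1)

```text
clock: 1.1
position: [0.4391, -0.0853, 0.2049]
tool_rot: [-1.433, 1.564, 3.073]
force: [0.8, -1.0, 0.7]
grip_width: -0.0002
```

```bash
python3 m.py -.18 0 .16
```

```text
t 1.1 p [ 0.4391 -0.0853  0.2049] along -0.1805 lat -0.008 F [ 0.75 -0.95  0.75] w -0.00018195846362464426
[[-0.007  0.979 -0.205]
 [ 0.    -0.205 -0.979]
 [-1.    -0.007  0.001]]
rot rows total (full-scale) [-0.05  0.01  0.06]
world [ 0.0079 -0.0011 -0.0449] shift now [ 1.5   0.28 -0.02] after rot [ 1.5   0.27 -0.02]
```

arm_command(delta_pos=[[0.8,0.27,0],[0.8,0,0],[0.8,0,0],[0.3,0,0],[0,0,0]], rotation=[[0,0,0],[0,0,0],[0,0,0],[0,0,0],[0,0,0]])

```text
clock: 1.6
position: [0.4436, -0.0892, 0.1226]
tool_rot: [-1.346, 1.565, -3.126]
force: [-0.3, -0.5, 0.6]
grip_width: -0.0003
```

```bash
python3 - <<'E'
from h import *
g=lambda i:(255*(i/255.)**.5).astype('uint8')
a=snap('scene','c.png')[:,:,::-1][130:330,180:440];b=snap('side','d.png')[:,:,::-1][120:340,190:400]
a=cv2.resize(g(a),None,fx=2,fy=2,interpolation=2);b=cv2.resize(g(b),None,fx=400/220,fy=400/220,interpolation=2)
cv2.imwrite('pics/c2.png',np.hstack([a[:,:400],b]))
E
python3 m.py -.18 0 .075
```

```text
t 1.7 p [ 0.4443 -0.0893  0.1237] along -0.1834 lat -0.002 F [-1.12  0.24  0.89] w -0.00020325797312914642
[[-0.004  0.978 -0.208]
 [-0.    -0.208 -0.978]
 [-1.    -0.004  0.001]]
rot rows total (full-scale) [-0.08  0.01  0.04]
world [ 0.0027  0.0029 -0.0487] shift now [ 1.62  0.07 -0.12] after rot [ 1.62  0.07 -0.11]
```

View pics/c2.png

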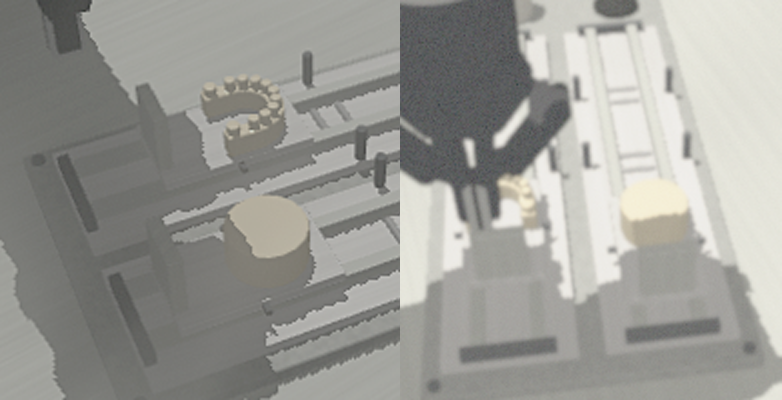

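The fingers (left tile, about (65,45)) are above and behind the arch tab (about (150,130)). In the side tile they are in line with it. Descending.

arm_command(delta_pos=[[0.55,0.07,0],[0.55,0,0],[0.55,0,0],[0,0,0]], rotation=[[0,0,0],[0,0,0],[0,0,0],[0,0,0]])

```text
clock: 2.1
position: [0.4498, -0.0899, 0.0772]
tool_rot: [1.575, 1.567, -0.205]
force: [-0.5, 0.2, -0.2]
grip_width: -0.0
```

```bash
python3 m.py -.155 0 .072
```

```text
t 2.1 p [ 0.4498 -0.0899  0.0772] along -0.1829 lat 0.0034 F [-0.53  0.16 -0.17] w -1.653030450576284e-05
[[ 0.004  0.978 -0.208]
 [-0.001 -0.208 -0.978]
 [-1.     0.004 -0.   ]]
rot rows total (full-scale) [-0.08 -0.   -0.04]
world [ 0.0023  0.028  -0.0052] shift now [ 0.17 -0.12 -0.93] after rot [ 0.17 -0.11 -0.93]
```

arm_command(delta_pos=[[0.1,-0.11,-0.3],[0.05,0,-0.3],[0,0,-0.3],[0,0,-0.2],[0,0,-0.2]], rotation=[[-0.08,0,0],[0,0,0],[0,0,0],[0,0,0],[0,0,0]])

```text
clock: 2.6
position: [0.4567, -0.0476, 0.0761]
tool_rot: [1.689, 1.562, -0.083]
force: [-0.8, 0.1, -0.4]
grip_width: -0.0002
```

```bash
python3 m.py -.08 0 .072
```

```text
t 2.6 p [ 0.4567 -0.0476  0.0761] along -0.1401 lat 0.0018 F [-0.83  0.14 -0.43] w -0.00015344917176343299
[[ 0.008  0.98  -0.199]
 [-0.001 -0.199 -0.98 ]
 [-1.     0.008 -0.001]]
rot rows total (full-scale) [ 0.01 -0.01 -0.08]
world [ 0.0103  0.0592 -0.0041] shift now [ 0.14 -0.06 -2.  ] after rot [ 0.14 -0.06 -2.  ]
```

```bash
cat > v.py <<'E'
from h import *
import sys
n=sys.argv[1]
g=lambda i:(255*(i/255.)**.5).astype('uint8')
a=snap('scene',n+'s.png')[:,:,::-1][120:300,190:390];b=snap('side',n+'d.png')[:,:,::-1][170:350,190:390]
cv2.imwrite('pics/'+n+'.png',np.hstack([cv2.resize(g(i),(400*1,360),interpolation=2) for i in(a,b)]))
E
python3 v.py e
```

```text
(no output)
```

View pics/e.png

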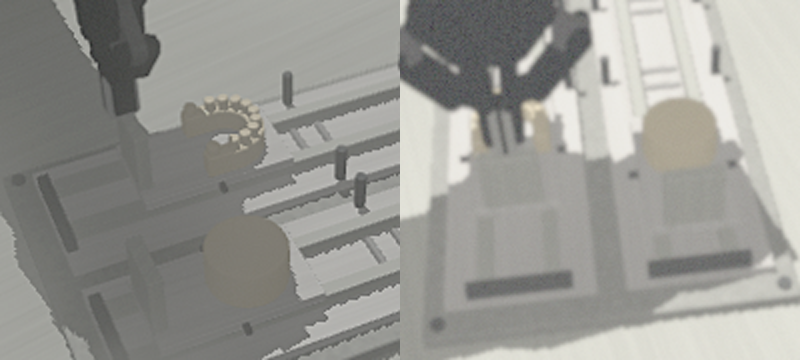

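```bash
python3 - <<'E'
from h import *
s=monitor.observe();p=s['position'];R=Ro.from_euler('xyz',s['tool_rot']).as_matrix()
u=np.array([.2,.98,0]);x=np.array([.98,-.2,0]);st=np.array([.483,.09,0])
off={'scene':(190,120,0),'side':(190,170,400)}
for c in off:
    ox,oy,ad=off[c];f=lambda P:((proj(c,P)-[ox,oy])*2+[ad,0]).round(0).tolist()
    print(c,'tip',f(p+R@[.014,0,0]),'tcp',f(p))
    for a in(-.14,-.2):
      print(' tab a',a,[f(st+a*u+l*x+np.array([0,0,z])) for l,z in((-.02,.085),(.02,.085),(.02,.039),(-.02,.039))])
# rear-face corner fits: near bottom & side bottoms on z=.039
for z in(.03,.039,.045):
  for c,uv in(('scene',(190+150/2,120+202/2)),('side',(190+82/2,170+206/2)),('side',(190+140/2,170+203/2))):
    q=onz(c,uv,z);print(z,c,q.round(3),'along',round((q-st)@u,3),'lat',round((q-st)@x,3))
E
```

```text
scene tip [[128.0, 153.0]] tcp [[126.0, 137.0]]
 tab a -0.14 [[[114.0, 108.0]], [[133.0, 144.0]], [[139.0, 194.0]], [[121.0, 158.0]]]
 tab a -0.2 [[[29.0, 133.0]], [[45.0, 171.0]], [[55.0, 220.0]], [[39.0, 182.0]]]
side tip [[513.0, 183.0]] tcp [[510.0, 169.0]]
 tab a -0.14 [[[475.0, 163.0]], [[537.0, 157.0]], [[544.0, 203.0]], [[485.0, 210.0]]]
 tab a -0.2 [[[474.0, 235.0]], [[541.0, 227.0]], [[548.0, 273.0]], [[485.0, 280.0]]]
0.03 scene [ 0.477 -0.045  0.03 ] along -0.134 lat 0.021
0.03 side [ 0.434 -0.031  0.03 ] along -0.128 lat -0.023
0.03 side [ 0.473 -0.042  0.03 ] along -0.131 lat 0.017
0.039 scene [ 0.485 -0.049  0.039] along -0.136 lat 0.03
0.039 side [ 0.434 -0.039  0.039] along -0.136 lat -0.022
0.039 side [ 0.472 -0.05   0.039] along -0.139 lat 0.018
0.045 scene [ 0.491 -0.052  0.045] along -0.137 lat 0.036
0.045 side [ 0.434 -0.045  0.045] along -0.142 lat -0.021
0.045 side [ 0.472 -0.055  0.045] along -0.145 lat 0.018
```

```bash
python3 - <<'E'
from h import *
def tri(a,b):
    o1,d1=ray('scene',a);o2,d2=ray('side',b)
    t=np.linalg.lstsq(np.c_[d1,-d2],o2-o1,rcond=None)[0]
    p,q=o1+t[0]*d1,o2+t[1]*d2;return ((p+q)/2).round(4),np.linalg.norm(p-q).round(4)
print('open tips near +x/-x',tri((397,158),(392,95)),tri((336,115),(317,105)))
print('shut tip now',tri((190+122/2,120+112/2),(190+107/2,170+151/2)))
s=monitor.observe();print(s['position'],s['grip_width'])
g=lambda i:(255*(i/255.)**.45).astype('uint8')
a=cv2.imread('pics/es.png')[140:240,220:320];b=cv2.imread('pics/ed.png')[200:300,200:300]
cv2.imwrite('pics/f.png',np.hstack([cv2.resize(g(i),(400,400),interpolation=2) for i in(a,b)]))
E
```

```text
open tips near +x/-x (array([6.732e-01, 2.000e-04, 2.436e-01]), np.float64(0.0062)) (array([0.5772, 0.0014, 0.2431]), np.float64(0.0031))
shut tip now (array([ 0.456 , -0.0484,  0.0963]), np.float64(0.0033))
[ 0.45679897 -0.04729834  0.0759583 ] 2.2679846307486812e-05
```

View pics/f.png

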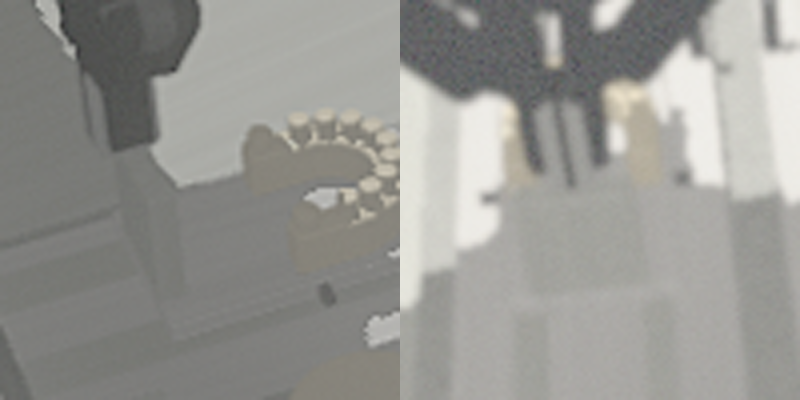

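The tips are sitting above the tab. In the crop they end at its top edge, scene (135,150) and side (570,185), with nothing touched. Both cameras put the fingertips about 34 mm higher than the TCP reading plus 14 mm implies, and x/y agree. I'll trust the cameras' relative heights: back off, then descend to a reported z of about 0.040.

arm_command(delta_pos=[[0,0,0.5],[0,0,0.5],[0,0,0.5],[0,0,0],[0.4,0,0],[0.4,0,0],[0,0,0]], rotation=[[0,0,0],[0,0,0],[0,0,0],[0,0,0],[0,0,0],[0,0,0],[0,0,0]])

```text
clock: 3.4
position: [0.4483, -0.0918, 0.0503]
tool_rot: [1.713, 1.562, -0.056]
force: [-0.4, -0.1, -0.9]
grip_width: -0.0001
```

```bash
python3 m.py -.18 0 .04; python3 v.py g
```

```text
t 3.4 p [ 0.4483 -0.0918  0.0503] along -0.1851 lat 0.0024 F [-0.38 -0.07 -0.87] w -6.663216260867191e-05
[[ 0.009  0.98  -0.197]
 [-0.001 -0.197 -0.98 ]
 [-1.     0.009 -0.001]]
rot rows total (full-scale) [ 0.03 -0.01 -0.09]
world [-0.0013  0.0055 -0.0103] shift now [ 0.34 -0.08 -0.17] after rot [ 0.34 -0.08 -0.17]
```

View pics/g.png

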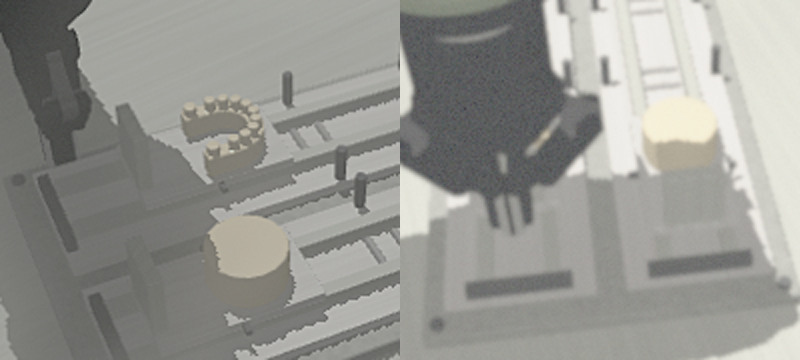

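The tips are now behind the tab: scene tip (63,162), tab (135,150). The carrier hasn't moved, with its pointer still at (224,187). Lowering a little more and advancing to contact.

arm_command(delta_pos=[[0.25,-0.08,-0.1],[0.05,0,-0.4],[0,0,-0.3],[0,0,-0.2],[0,0,-0.15],[0,0,-0.15]], rotation=[[0,0,0],[0,0,0],[0,0,0],[0,0,0],[0,0,0],[0,0,0]])

```text
clock: 4.1
position: [0.4551, -0.0491, 0.0424]
tool_rot: [1.707, 1.56, -0.061]
force: [-1.2, -1.3, -1.4]
grip_width: 0.0
```

```bash
python3 m.py -.08 0 .04; python3 v.py i
```

```text
t 4.1 p [ 0.4551 -0.0491  0.0424] along -0.1418 lat 0.0004 F [-1.18 -1.31 -1.38] w 1.0709443199425698e-05
[[ 0.011  0.981 -0.196]
 [-0.001 -0.196 -0.981]
 [-1.     0.011 -0.002]]
rot rows total (full-scale) [ 0.04 -0.01 -0.11]
world [ 0.0119  0.0607 -0.0024] shift now [ 0.08 -0.01 -2.06] after rot [ 0.08 -0.01 -2.06]
```

View pics/i.png

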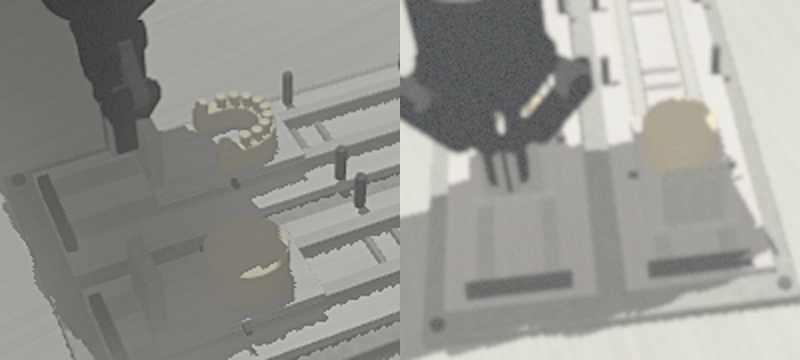

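Contact made: the arch pointer moved from (224,187) to (236,183), about 9 mm, and the block pointer is still at (247,328). The pointer sits about 66 mm ahead of the TCP, so the carrier seats at a TCP along-value of about −0.066.

arm_command(delta_pos=[[0,0,-0.25],[0,0,-0.25],[0,0,-0.25],[0,0,-0.25],[0,0,-0.25],[0,0,-0.25],[0,0,-0.25],[0,0,-0.1],[0,0,0]], rotation=[[0,0,0],[0,0,0],[0,0,0],[0,0,0],[0,0,0],[0,0,0],[0,0,0],[0,0,0],[0,0,0]])

```text
clock: 5.1
position: [0.4668, 0.0095, 0.0425]
tool_rot: [1.632, 1.56, -0.137]
force: [-0.4, -6.1, 0.0]
grip_width: -0.0002
```

```bash
python3 m.py -.068 0 .042
```

```text
t 5.1 p [0.4668 0.0095 0.0425] along -0.0821 lat 0.0002 F [-0.37 -6.09  0.01] w -0.00015693938904528759
[[ 0.011  0.98  -0.196]
 [-0.002 -0.196 -0.981]
 [-1.     0.011 -0.001]]
rot rows total (full-scale) [ 0.03 -0.01 -0.11]
world [ 0.0026  0.0139 -0.0005] shift now [ 0.02 -0.01 -0.47] after rot [ 0.02 -0.01 -0.47]
```

arm_command(delta_pos=[[0,0,-0.15],[0,0,-0.1],[0,0,0]], rotation=[[0,0,0],[0,0,0],[0,0,0]])

```text
clock: 5.4
position: [0.4684, 0.017, 0.0426]
tool_rot: [1.592, 1.559, -0.177]
force: [0.0, 0.1, -0.5]
grip_width: 0.0001
```

```bash
python3 m.py -.068 0 .042; python3 v.py j
```

```text
t 5.4 p [0.4684 0.017  0.0426] along -0.0744 lat 0.0003 F [ 0.01  0.06 -0.46] w 5.512312042149604e-05
[[ 0.011  0.98  -0.197]
 [-0.002 -0.197 -0.98 ]
 [-1.     0.011 -0.   ]]
rot rows total (full-scale) [ 0.03 -0.   -0.11]
world [ 0.001   0.0064 -0.0006] shift now [ 0.02 -0.01 -0.21] after rot [ 0.02 -0.01 -0.21]
```

View pics/j.png

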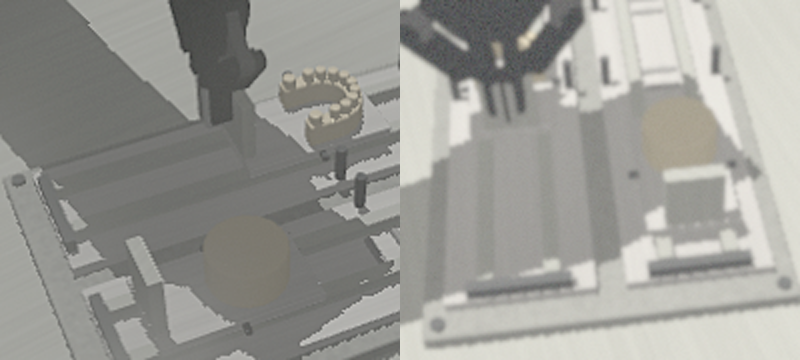

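Force rose to 6 N and then fell to 0, which fits a click. The arch pointer is now at scene (325,155), next to the first pin at (341,165). I'll check the numbers.

```bash
python3 - <<'E'
from h import *
u=np.array([.2,.98,0]);x=np.array([.98,-.2,0]);st=np.array([.483,.09,0])
for z in(.036,):
  for uv in((224,187),(236,183),(325,155)):
    q=onz('scene',(190+uv[0]/2,120+uv[1]/2),z);print(q.round(4),'along',((q-st)@u).round(4),'lat',((q-st)@x).round(4))
a=cv2.imread('pics/js.png')[160:235,300:400]
g=lambda i:(255*(i/255.)**.5).astype('uint8')
cv2.imwrite('pics/k.png',cv2.resize(g(a),(800,600),interpolation=2))
E
```

```text
[0.4998 0.0011 0.036 ] along -0.0838 lat 0.0343
[0.5014 0.01   0.036 ] along -0.0747 lat 0.034
[0.5146 0.0768 0.036 ] along -0.0066 lat 0.0336
```

View pics/k.png

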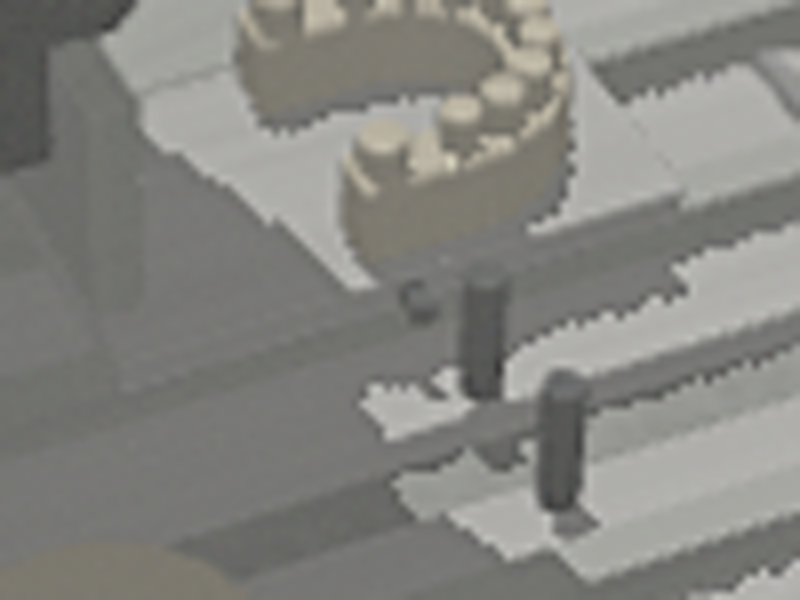

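The pointer reads about 6 mm short of the pin line, so it isn't clearly centred yet. I'll push in small steps and watch the force.

arm_command(delta_pos=[[0,0,-0.08],[0,0,0]], rotation=[[0,0,0],[0,0,0]])

```text
clock: 5.7
position: [0.4689, 0.0192, 0.0427]
tool_rot: [1.6, 1.559, -0.169]
force: [0.6, -1.0, 0.4]
grip_width: -0.0001
```

```bash
cat > q.py <<'E'
from h import *
import subprocess
im=cv2.cvtColor(optics.grab_frame('scene'),cv2.COLOR_RGB2GRAY);t=cv2.cvtColor(cv2.imread('pics/js.png'),cv2.COLOR_BGR2GRAY)
def track(c,w,r):  # match old patch
    x,y=c;T=t[y-w:y+w,x-w:x+w];S=im[y-w-r:y+w+r,x-w-r:x+w+r]
    _,v,_,l=cv2.minMaxLoc(cv2.matchTemplate(S,T,cv2.TM_CCOEFF_NORMED));return l[0]-r,l[1]-r,round(v,3)
print('arch teeth shift',track((357,178),12,12),'block ptr shift',track((313,284),6,6))
cv2.imwrite('pics/last.png',im)
E
python3 q.py; python3 m.py -.068 0 .042
```

```text
arch teeth shift (4, -1, 0.864) block ptr shift (0, 0, 0.841)
t 5.75 p [0.4688 0.019  0.0427] along -0.0724 lat 0.0003 F [ 0.39 -0.49 -0.18] w 0.00010106585193811521
[[ 0.011  0.98  -0.197]
 [-0.002 -0.197 -0.98 ]
 [-1.     0.011 -0.   ]]
rot rows total (full-scale) [ 0.03 -0.   -0.11]
world [ 0.0006  0.0044 -0.0007] shift now [ 0.02 -0.01 -0.15] after rot [ 0.02 -0.01 -0.15]
```

The carrier jumped about 5.7 mm for 2 mm of finger motion, so it snapped in at about −0.001 from the station. Withdrawing backwards, then up.

arm_command(delta_pos=[[0,0,0.4],[0,0,0.4],[0,0,0.3],[-0.7,0,0],[-0.9,0,0],[-0.9,0,0],[-0.9,0,0],[0,0,0.8],[0,0,0],[0,0,0]], rotation=[[0,0,0],[0,0,0],[0,0,0],[0,0,0],[0,0,0],[0,0,0],[0,0,0],[0,0,0],[0,0,0],[0,0,0]])

```text
clock: 6.75
position: [0.4532, -0.0479, 0.1486]
tool_rot: [1.418, 1.56, -0.359]
force: [0.3, 0.4, -0.6]
grip_width: -0.0002
```

```bash
python3 q.py; python3 m.py; python3 v.py z
```

```text
arch teeth shift (4, -1, 0.864) block ptr shift (0, 0, 0.943)
t 6.8 p [ 0.453  -0.048   0.1484] along -0.1413 lat -0.0018 F [-0.32 -1.18  0.89] w -0.000235918850414991
[[ 0.009  0.979 -0.205]
 [-0.004 -0.205 -0.979]
 [-1.     0.01   0.002]]
rot rows total (full-scale) [-0.05  0.02 -0.09]
```

View pics/z.png

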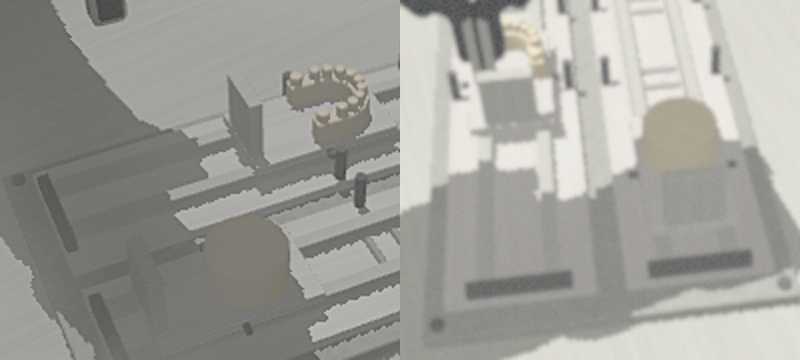

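The final picture shows the arch pointer at scene (333,153), beside the first pin at (341,163). The block pointer is unchanged at (247,328), and the gripper is clear of everything. Handing in.

```bash
python3 -c "
from h import *
bot.job_done()"
```

```text
the job is handed in; nothing more can be done
```

I pushed the arch carrier into the first station with the closed fingertips behind its tab, backed the arm off clear, and handed the job in at about 6.9 s.

- **Arch carrier:** the push force peaked at about 6 N. In the last step the carrier jumped about 5–6 mm ahead of the fingers, which fits the click. By my image measurement it rests about 1 mm from the station, with an error of perhaps 2–3 mm, and it did not move when I withdrew.
- **Block carrier:** its pointer shifted 0 pixels between the late push and the final check. By eye it was in the same place from before the push to the end.
- **Disagreement:** both cameras showed the fingertips about 34 mm higher than the TCP reading and the stated fingertip length imply. My first approach therefore passed over the tab without touching it. I went by the cameras for height after that.

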